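# Find the high spot of a bent drum hoop on the truing turntable

### The job

This drum hoop has been knocked out of round. Slide the dial indicator in until its plunger bears lightly on the hoop, then, with the plunger riding on it, turn the hoop round slowly until you know its highest spot, and leave that spot standing under the plunger. Do not jolt the plunger or run it to the end of its travel, and leave the other things where they lie.

Things in the scene. Friction and masses are not known exactly. Their poses are not given: they have to be found in the camera images.
- jig: Truing turntable: grey base plate, 260 mm square and 18 mm thick, fixed to the desk. On it turns a plywood disc (256 mm across, top 49 mm above the desk), and on the disc a plain steel drum hoop is clamped from inside (wall upright, 38 mm high, its lip 87 mm above the desk). A 100 mm wide arm of the base carries the indicator carriage. Origin: on the turning axis, at desk height; z up; y points horizontally from the axis towards the indicator
- spindle (a point): Point on the turning axis of disc and hoop, 70 mm above the desk, level with the plunger; it does not turn (axes as the jig's)
- crank_grip (a point): Middle of the grip of the crank: black upright knob, 23 to 25 mm thick, from 89 to 137 mm above the desk (wholly above the hoop's lip), 60 mm from the turning axis. It spins freely on its pin, so a hand can hold it and go round in a circle without twisting. The disc turns without limit, with 0.1 N m of drag (about 2 N at the crank), and stays where it is left
- turntable (a joint): Angle of the disc with the hoop, rad, counter-clockwise from above; the crank's bearing in the jig's frame (from its x towards its y) is this angle. It is not limited and tells nothing of where the hoop is high
- carriage (a joint): How far the indicator carriage is slid in towards the hoop on its rail, m: 0 right back, 0.050 right in. It slides only along the jig's y (in = -y), needs about 7 N to move and stays where it is left. At 0.030 the plunger just meets a sound stretch of the hoop (wall radius 101.6 mm); bent stretches stand up to 5 mm proud of that. The carriage starts clear of the hoop
- carriage_knob (a point): Middle of the carriage's upright black knob: 22 mm thick, from 57 to 98 mm above the desk, this point at 80 mm. Its centre is 29 mm behind the rim of the dial (dial top 80 mm above the desk), so take it with the fingers to the two sides, closing along the jig's x
- plunger (a joint): Reading of the dial indicator: how far the plunger is pushed in, m. 0 free, 0.008 at the end of its travel. Sprung: 0.7 N at first, plus 0.35 N per mm; no more than 5 N may come on its tip. Pushed in 2 to 3 mm on a sound stretch, it follows the hoop all round
- tip: Ball tip of the plunger, steel, 8 mm across; origin at the ball's centre, 70 mm above the desk. The plunger lies level and points at the turning axis (along the jig's -y). Resting on the hoop, the ball's centre is 4 mm outside the wall
- dial_face (a point): Centre of the indicator's white face, 70 mm across, looking straight up, 81 mm above the desk, rim 76 mm across. Black needle: points to the hoop when the plunger is free and goes clockwise from above, one turn for 10 mm. It moves with the carriage
- drum_key: Loose steel T-shaped drum key, 54 mm long, 11 mm high, beside the indicator. Bystander; origin near its cross-bar, on the desk
- polish_tin: Loose round aluminium tin, 64 mm across, 34 mm high, beside the indicator on the other side. Bystander; origin at the centre of its underside
- mallet: Loose rubber mallet with a wooden handle, 290 mm long, lying. Bystander
- stick_a: Wooden drumstick, 396 mm long, 14 mm thick, lying loose. Bystander
- stick_b: The other drumstick, the same. Bystander
- rod_tray: Grey tray, 160 x 110 x 30 mm, with tension rods. Bystander

How it is judged:
By the outcome, as a careful person would: the job done as asked, in the order asked, and still so for the second after the job is handed in, with the robot touching nothing.
It also fails if it takes over 70 s, if anything falls off the work surface, if the arm or the gripper's body presses on something with over 40 N, if the wrist force passes 120 N, or if a joint passes its speed limit or range.

### The arm

A 7-joint arm with a two-finger parallel gripper is mounted at the origin on the work surface. World frame = base frame: x ahead of the robot, y to its left, z up, the work surface at z = 0. Lengths are in m, angles in rad, forces in N, time in s.
With the tool pointing down it reaches from about 0.4 to 0.9 m from the base axis. Payload 5.5 kg.
Tool frame: the origin (TCP) lies midway between the tips of the shut fingers; the grasp point (between the pads) lies 19 mm behind it (manip.grip_depth is the distance from the TCP to the grasp point, in m); z points along the fingers, x is the direction in which the jaws open and shut, and the axes are right-handed (so a half turn about z gives the same grasp; the last joint's range is limited). The gripper opens to 92 mm and grips with 3 to 60 N. Pads are 19 mm wide; open, the fingers measure 130 mm over their backs; the gripper's body (75 mm by 190 mm) begins 47 mm behind the grasp point.
Start: joints at [-1.003, 0.501, -0.427, 1.55, 0.221, 1.138, -0.21], TCP at [0.195, 0.62, 0.227] pointing down, gripper open.
Joint ranges: [-2.88, 2.88], [-0.31, 2.03], [-1.54, 1.56], [0.2, 2.42], [-1.41, 4.55], [0.19, 2.02], [-2.57, 2.57]. Speed limits (rad/s): [2.57, 2.57, 3.14, 3.14, 3.14, 3.14, 3.14].

### API

Orientations are given as a unit quaternion [x, y, z, w].
In Python, from bench import manip, effector, viewer gives the robot as it stands. Calls block until the motion is done:
- manip.move_pose(position, orientation): joint-space move of the TCP to a pose.
- manip.servo_line(position, ori=None, vel=0.15): straight line of the TCP; ori=None keeps the orientation; vel is the mean speed in m/s.
- manip.movej(angles): joint-space move.
- effector.open_jaws() and effector.close(f_grip=None): open the fingers fully, or close them until they stop; f_grip is the grip in N (None keeps the last).
- manip.sleep(seconds).
- manip.solve_ik(position, orientation): joint angles nearest the present ones, or None.
- viewer.get_image(name): name is "side" or "top"; returns the picture (400x640x3 uint8, red, green, blue); there is no depth.
- viewer.get_calibration(name): a dict with "vfov" (degrees; the focal length in pixels is half the picture's height over the tangent of half this angle, whatever the lens; pixels are square), "cx", "cy" (the principal point, pixels), "eye" and "attitude" of the camera in the world. Camera axes: x right, y down, z forward; pixel columns grow to the right and rows downward; lengths in m; the calibration is good to about 2 mm. A picture is of the moment at which its call begins. get_calibration takes no time and is no camera call.
A pose or a line that the arm cannot do raises manip.PlanningError and nothing moves.
- manip.hand_in(): hands the job in, once; it reports no verdict.
Readings, each from a call of its own:
- manip.current_clock(): time.
- manip.current_q(): joint angles.
- manip.current_joint_velocities(): joint speeds.
- manip.current_tau(): joint torques, N m.
- manip.current_tool_pos(): TCP position.
- manip.current_tcp_rot(): TCP orientation.
- manip.current_force(): force on the tool from outside, world axes, zero at the start.
- manip.current_wrist_torque(): the same for the moment, N m.
- manip.current_finger_gap(): finger opening in m.
Only numpy, scipy, OpenCV 4.12 (cv2) and the standard library are available. Lean on these libraries where they do the work, as an engineer would, in place of code of your own. Each camera call takes 0.05 s, during which the arm holds its last target. There are 200 camera calls.

## Working session

There is one attempt and no reset: what is moved stays moved. The work goes in short steps, each a Python script; the robot and the scene stay as the last script left them, time stands still between calls to the robot, and variables do not carry over. Pictures are saved under pics/ and viewed, about 8 in all and at most 12, crops included, and the job is handed in when it is done.

```bash
ls; mkdir -p pics; python3 - <<'E'
from bench import manip, effector, viewer
import cv2
for n in("top","side"):
    im=viewer.get_image(n); cv2.imwrite(f"pics/{n}0.png",im[:,:,::-1]); print(n,viewer.get_calibration(n))
print(manip.current_clock(),manip.current_tool_pos(),manip.current_tcp_rot())
E
```

```text
pics
top {'vfov': 43.35563276945339, 'cx': 318.00678521237666, 'cy': 196.44553630868697, 'eye': array([ 0.38874689, -0.00835402,  1.56890588]), 'attitude': array([-0.70109813,  0.71160887, -0.03443998,  0.02980125])}
side {'vfov': 49.81727730679079, 'cx': 316.21313824763786, 'cy': 202.1611420461878, 'eye': array([ 0.43108044, -1.10559233,  1.13413944]), 'attitude': array([ 0.91672834, -0.03716373,  0.02077537, -0.39723593])}
0.1 [0.19492167 0.61943342 0.22577966] [ 8.06235037e-01  5.91594721e-01 -7.09746228e-04  4.96623235e-04]
```

View pics/top0.png

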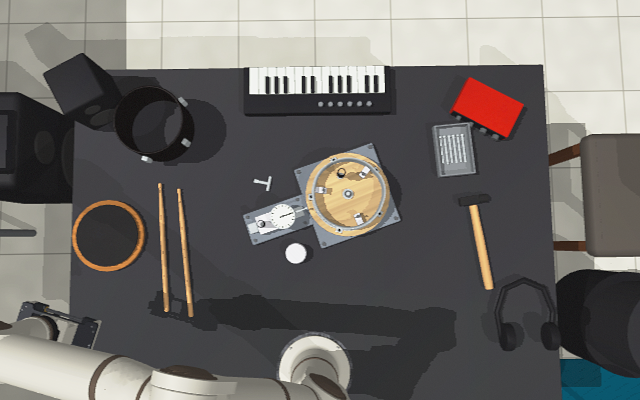

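View pics/side0.png

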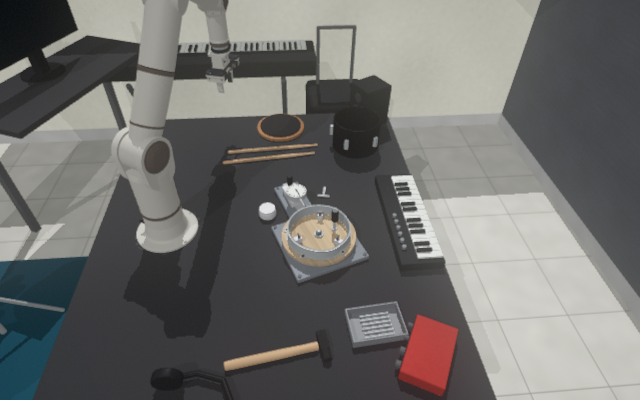

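The top view shows the jig disc centred near (348,194), the dial at (283,216) with its knob at (262,224), the tin at (295,253), the key at (263,182) and the crank at (341,172). The side view shows the hoop at (318,235), the crank at (335,215) and the dial at (294,190). Next I'll zoom in and measure.

```bash
cat > h.py <<'E'
import numpy as np, cv2
from scipy.spatial.transform import Rotation as R
from bench import manip, effector, viewer
def cal(n):
    c=viewer.get_calibration(n); return 200/np.tan(np.radians(c["vfov"]/2)),c["cx"],c["cy"],np.array(c["eye"]),R.from_quat(c["attitude"]).as_matrix()
def ray(n,u,v,z):
    f,cx,cy,e,M=cal(n); d=M@np.array([(u-cx)/f,(v-cy)/f,1]); return e+d*(z-e[2])/d[2]
def proj(n,p):
    f,cx,cy,e,M=cal(n); q=M.T@(np.asarray(p)-e); return np.array([cx+f*q[0]/q[2],cy+f*q[1]/q[2]])
E
python3 - <<'E'
from h import *
t=cv2.imread("pics/top0.png"); s=cv2.imread("pics/side0.png")
a=cv2.resize(t[135:265,235:410],None,fx=4.5,fy=4.5,interpolation=cv2.INTER_CUBIC)
cv2.imwrite("pics/topc.png",a)
b=cv2.resize(s[170:280,250:380],None,fx=5,fy=5,interpolation=cv2.INTER_CUBIC)
cv2.imwrite("pics/sidec.png",b)
# wood disc and white dial
hsv=cv2.cvtColor(t,cv2.COLOR_BGR2HSV)
m=cv2.inRange(hsv,(8,50,90),(30,255,255)); m[:,:290]=0;m[:,410:]=0;m[:130]=0;m[260:]=0
p=np.argwhere(m)[:,::-1].astype(np.int32); h=cv2.convexHull(p); el=cv2.fitEllipse(h); print("disc",el,ray("top",*el[0],.049))
m=cv2.inRange(t,(200,200,200),(255,255,255)); m[:,:268]=0;m[:,300:]=0;m[:200]=0;m[262:]=0
n,l,st,c=cv2.connectedComponentsWithStats(m); 
for i in range(1,n):
    if st[i,4]>20: print(st[i],c[i],ray("top",*c[i],.081))
for uv,z in (((348,194),.07),((341,172),.137),((262,224),.098)): print(uv,ray("top",*uv,z))
E
```

```text
disc ((347.2261657714844, 194.07135009765625), (83.55633544921875, 84.24876403808594), 105.93852233886719) [ 0.53312512 -0.10819048  0.049     ]
[268 204  27  28 484] [280.74380165 216.78719008] [0.46548042 0.09195033 0.081     ]
[286 244  14  18 223] [293.13004484 252.68609865] [0.35939622 0.0564591  0.081     ]
(348, 194) [ 0.53131105 -0.1091328   0.07      ]
(341, 172) [ 0.58867737 -0.08582871  0.137     ]
(262, 224) [0.44435152 0.14566808 0.098     ]
```

View pics/topc.png

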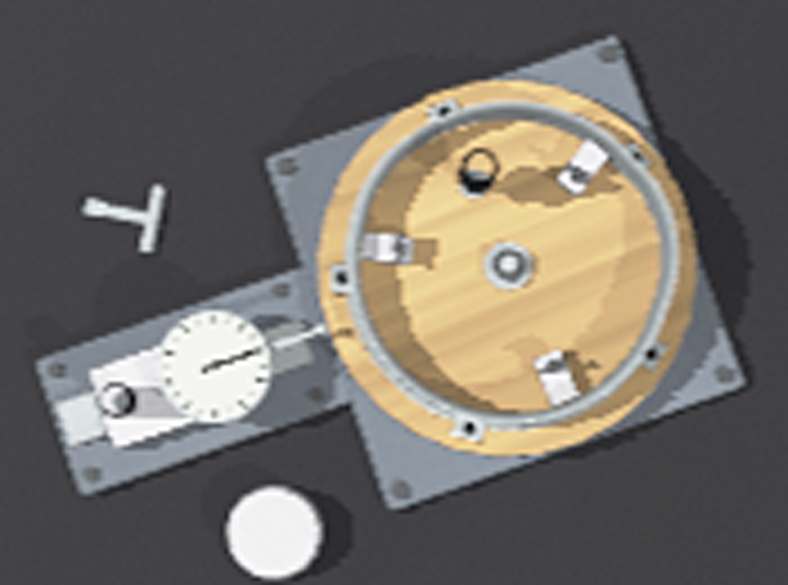

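View pics/sidec.png

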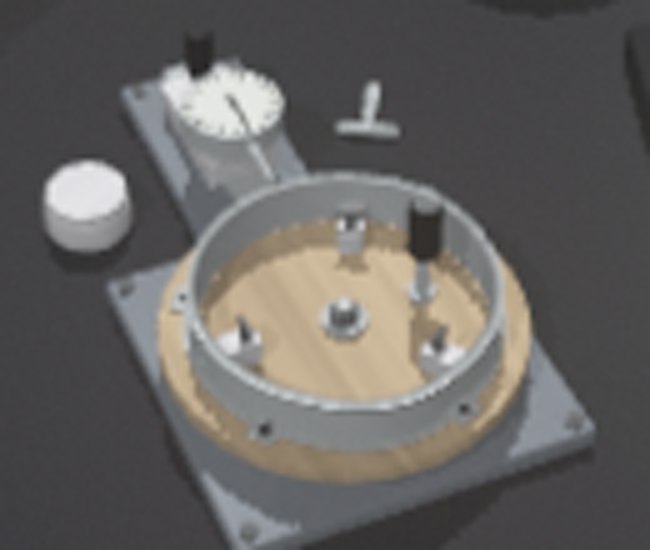

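The top crop shows the dial centre at (215,366), the carriage knob at (117,401), the crank top at (482,163) and the plate corners. The needle points at the hoop, so the plunger is free. The side crop shows the crank top at (427,202) and the carriage knob top at (200,37).

```bash
python3 - <<'E'
from h import *
T=lambda u,v,z:ray("top",u/4.5+235-.4,v/4.5+135-.4,z)
S=lambda u,v,z:ray("side",u/5+250-.4,v/5+170-.4,z)
pc=[T(*c,.018) for c in((617,37),(745,383),(400,508),(267,158))]
print("corners",pc, "ctr",np.mean(pc,0)); 
pa=[T(*c,.018) for c in((37,360),(82,493))]
m=np.mean(pa,0); print("sides",[np.linalg.norm(pc[i]-pc[i-1]) for i in range(4)],np.linalg.norm(pa[0]-pa[1]))
C=np.mean(pc,0)
d=pc[2]+pc[3]-pc[0]-pc[1]; print("bearing plate",np.degrees(np.arctan2(d[1],d[0])),"arm",np.degrees(np.arctan2(*(m-C)[[1,0]])))
D=T(215,366,.081);print("dial",D)
print("crank",T(482,163,.137),S(427,203,.137)); print("cknob",T(117,402,.098),S(200,37,.098))
ax=np.array([.533,-.108]); 
for n,p in(("dial",D),("crank",T(482,163,.137)),("crS",S(427,203,.137)),("kn",T(117,402,.098)),("knS",S(200,37,.098))):
    q=p[:2]-ax; print(n,np.linalg.norm(q),np.degrees(np.arctan2(q[1],q[0])))
# side hoop ellipse: lip centre in side crop
print("side hub", S(343,308,.06), "tin",T(275,532,.034),"key",T(150,215,.01))
E
```

```text
corners [array([ 0.69594432, -0.19011436,  0.018     ]), array([ 0.45423592, -0.27194477,  0.018     ]), array([ 0.37257655, -0.03404273,  0.018     ]), array([0.61456668, 0.05397292, 0.018     ])] ctr [ 0.53433087 -0.11053223  0.018     ]
sides [np.float64(0.25729539301359194), np.float64(0.2551845763226046), np.float64(0.25152660344580424), np.float64(0.25749947208136065)] 0.09613226577354114
bearing plate 108.68854795921882 arm 108.42727653895908
dial [0.46793539 0.08709854 0.081     ]
crank [ 0.59205913 -0.08793717  0.137     ] [ 0.58865876 -0.08904435  0.137     ]
cknob [0.44460696 0.14975078 0.098     ] [0.44572398 0.14116879 0.098     ]
dial 0.20566196765267838 108.44334368627013
crank 0.0623738519140352 18.763011016019
crS 0.058798078287763046 18.807250927621947
kn 0.27248631540195 108.92889000000919
knS 0.2640117251278535 109.3037581569887
side hub [ 0.53183894 -0.10811285  0.06      ] tin [0.35793949 0.05068915 0.034     ] key [0.57704865 0.13574607 0.01      ]
```

```bash
cat >> h.py <<'E'
AX=np.array([.533,-.109]); B=np.radians(108.6)
YH=np.array([np.cos(B),np.sin(B)]); XH=np.array([YH[1],-YH[0]])
def quat(b): return [np.cos(b/2),np.sin(b/2),0,0]
def jig(x,y): return AX+XH*x+YH*y
def reading(im,dist,name="top"):
    """needle -> mm; im RGB; dist = dial centre from axis"""
    c=jig(0,dist); g=cv2.cvtColor(im,cv2.COLOR_RGB2GRAY)
    # rectified view of the face: 0.5 mm per px, rows along -jig y (hoop up), columns to jig x.. seen from above
    k=np.arange(-60,61)*.0005; X,Y=np.meshgrid(k,k)   # X right of "towards hoop", Y down = +jig y
    P=c[:,None]+np.outer(-XH,X.ravel())+np.outer(YH,Y.ravel())
    uv=np.array([proj(name,[*p,.081]) for p in P.T]).astype(np.float32).reshape(121,121,2)
    r=cv2.remap(g,uv[...,0],uv[...,1],cv2.INTER_CUBIC).astype(float)
    rad=np.hypot(X,Y); m=(rad>.010)&(rad<.026)
    w=np.clip(np.median(r[m])-25-r,0,None)*m
    a=np.arctan2((w*X).sum(),-(w*Y).sum())   # clockwise from hoop
    con=np.hypot((w*X/np.maximum(rad,1e-6)).sum(),(w*Y/np.maximum(rad,1e-6)).sum())/max(w.sum(),1)
    return np.degrees(a)/36, con, r
E
python3 - <<'E'
from h import *
for d in(.2035,.2055,.2075):
    im=cv2.imread("pics/top0.png")[:,:,::-1].copy(); a,c,r=reading(im,d); print(d,a,c)
    if d==.2055: cv2.imwrite("pics/face0.png",cv2.resize(r.clip(0,255).astype(np.uint8),(400,400)))
k=jig(0,.271)
for b in(18.6,198.6):
    q=quat(np.radians(b))
    for p in([*k,.2],[*k,.063],*[[*(AX+.06*np.array([np.cos(t),np.sin(t)])),.096] for t in np.arange(4)*np.pi/2]):
        s=manip.solve_ik(p,q); print(b,np.round(p,3),None if s is None else np.round(s,2))
E
```

```text
Traceback (most recent call last):
  File "h.py", line 20, in reading
    uv=np.array([proj(name,[*p,.081]) for p in P.T]).astype(np.float32).reshape(121,121,2)
                 ~~~~^^^^^^^^^^^^^^^^
  File "h.py", line 9, in proj
    f,cx,cy,e,M=cal(n); q=M.T@(np.asarray(p)-e); return np.array([cx+f*q[0]/q[2],cy+f*q[1]/q[2]])
                ~~~^^^
  File "h.py", line 5, in cal
    c=viewer.get_calibration(n); return 200/np.tan(np.radians(c["vfov"]/2)),c["cx"],c["cy"],np.array(c["eye"]),R.from_quat(c["attitude"]).as_matrix()
ValueError: time passes only in moves, steps and waits
```

```bash
sed -i 's/^def cal(n)/from functools import lru_cache\n@lru_cache\ndef cal(n)/; s/^    uv=.*/    uv=proj(name,np.c_[P.T,np.full(P.shape[1],.081)]).astype(np.float32).reshape(121,121,2)/; s/q=M.T@(np.asarray(p)-e); return np.array(\[cx+f\*q\[0\]\/q\[2\],cy+f\*q\[1\]\/q\[2\]\])/q=(np.asarray(p)-e)@M; return np.array([cx,cy])+f*q[...,:2]\/q[...,2:]/' h.py
python3 - <<'E'
from h import *
for d in(.2035,.2055,.2075):
    im=cv2.imread("pics/top0.png")[:,:,::-1].copy(); a,c,r=reading(im,d); print(d,a,c)
    if d==.2055: cv2.imwrite("pics/face0.png",cv2.resize(r.clip(0,255).astype(np.uint8),(400,400)))
k=jig(0,.271)
for b in(18.6,198.6):
    q=quat(np.radians(b))
    for p in([*k,.2],[*k,.063],*[[*(AX+.06*np.array([np.cos(t),np.sin(t)])),.096] for t in np.arange(4)*np.pi/2]):
        s=manip.solve_ik(p,q); print(b,np.round(p,3),None if s is None else np.round(s,2))
E
```

```text
0.2035 -0.08378555086840729 0.7180043965847257
0.2055 -0.1216457556711161 0.9297902946834822
0.2075 -0.11268076156666981 0.9970894110835908
18.6 [0.447 0.148 0.2  ] [-0.33  0.18 -0.05  2.03  0.01  0.93 -0.06]
18.6 [0.447 0.148 0.063] [-0.32  0.4  -0.07  2.12  0.05  0.62 -0.09]
18.6 [ 0.593 -0.109  0.096] [ 0.02  0.54  0.15  1.79 -0.1   0.82  0.55]
18.6 [ 0.533 -0.049  0.096] [-0.04  0.44  0.1   1.96 -0.06  0.75  0.42]
18.6 [ 0.473 -0.109  0.096] [-0.02  0.37  0.22  2.08 -0.12  0.7   0.61]
18.6 [ 0.533 -0.169  0.096] [ 0.03  0.49  0.29  1.91 -0.19  0.78  0.75]
198.6 [0.447 0.148 0.2  ] [-1.48  0.71  1.54  2.05 -0.77  1.19 -2.42]
198.6 [0.447 0.148 0.063] [-1.34  0.96  1.35  2.15 -1.13  1.09 -2.19]
198.6 [ 0.593 -0.109  0.096] [-0.62  0.87  1.13  1.81 -0.9   1.08 -1.96]
198.6 [ 0.533 -0.049  0.096] [-0.87  0.96  1.35  1.98 -1.06  1.17 -1.88]
198.6 [ 0.473 -0.109  0.096] [-0.7   0.66  1.13  2.1  -0.79  0.9  -1.92]
198.6 [ 0.533 -0.169  0.096] [-0.54  0.8   1.13  1.92 -0.86  1.02 -1.83]
```

View pics/face0.png

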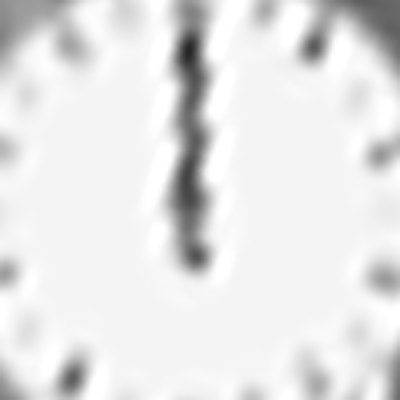

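The rectified face shows the needle pointing straight up (0), with the true centre about 1.5 mm left and 1.8 mm lower than assumed. I'll correct for that and then grasp the carriage knob.

```bash
sed -i 's/c=jig(0,dist)/c=jig(.0015,dist)/' h.py
python3 - <<'E'
from h import *
im=cv2.imread("pics/top0.png")[:,:,::-1].copy(); print(reading(im,.2073)[:2])
q=quat(np.radians(18.6)); k=jig(.001,.2725)
manip.move_pose([*k,.17],q); print(manip.current_clock())
manip.servo_line([*k,.063],vel=.12); print(manip.current_clock(),manip.current_force())
effector.close(25); print(manip.current_finger_gap(),manip.current_force(),manip.current_tool_pos(),manip.current_clock())
im=viewer.get_image("top"); cv2.imwrite("pics/top1.png",im[:,:,::-1]); print(reading(im,.2073)[:2])
cv2.imwrite("pics/top1c.png",cv2.resize(im[135:265,235:410,::-1],None,fx=4.5,fy=4.5,interpolation=cv2.INTER_CUBIC))
E
```

```text
(np.float64(0.01626482929876194), np.float64(0.9969625896291231))
2.0417
3.0833 [ 0.27398897 -0.00948569 -0.64185856]
0.021321936483253128 [0.86760014 0.88080608 0.08265423] [0.4470184  0.14958982 0.06296807] 4.175
(np.float64(-0.005364376762835499), np.float64(0.9894947332521669))
```

View pics/top1c.png

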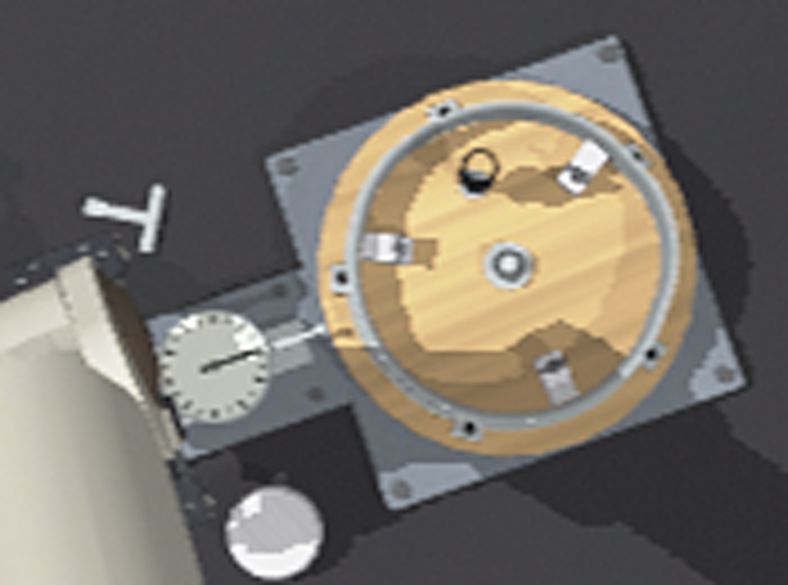

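The knob is gripped (gap 21.3 mm) and the dial is still in clear view in the top camera. I'll slide in stepwise until the reading is about 2.5 mm.

```bash
python3 - <<'E'
from h import *
p0=np.array(manip.current_tool_pos()); s=0
def rd():
    d=(np.array(manip.current_tool_pos())-p0)[:2]@-YH
    im=viewer.get_image("top"); a,c,_=reading(im,.2073-d); return a,c,d,im
def go(s,v): manip.servo_line([*(p0[:2]-YH*s),p0[2]],vel=v)
s=.010; go(s,.025)
for i in range(25):
    a,c,d,im=rd(); print(round(s,4),round(d,4),round(a,2),round(c,2),np.round(manip.current_force(),1),round(manip.current_clock(),1))
    if c<.8 or a>2.3: break
    s+= .002 if a<.25 else min(max(2.5-a,.3),1.5)/1000
    if s>.05: break
    go(s,.012)
cv2.imwrite("pics/top2.png",im[:,:,::-1])
E
```

```text
0.01 0.008 -0.01 0.95 [-2.2  5.8  0. ] 4.8
0.012 0.0097 -0.01 0.99 [-1.6  5.7  0.5] 5.2
0.014 0.0117 0.0 0.99 [-1.7  6.2 -0.7] 5.6
0.016 0.0137 -0.0 0.99 [-2.2  5.7 -0.6] 5.9
0.018 0.0157 -0.01 0.99 [-2.3  6.1 -0.6] 6.3
0.02 0.0176 -0.0 0.98 [-2.4  6.3 -0.8] 6.7
0.022 0.0197 -0.0 0.97 [-1.1  6.1 -1.3] 7.0
0.024 0.0217 -0.02 1.0 [-1.5  6.2 -0.1] 7.4
0.026 0.0237 -0.02 0.97 [-1.9  5.5 -0.8] 7.8
0.028 0.0257 -0.02 0.96 [-2.9  7.   0.8] 8.1
0.03 0.0275 0.61 0.94 [-1.9  5.5 -0.2] 8.5
0.0315 0.0287 1.88 0.9 [-2.3  6.9 -0.2] 8.8
0.0321 0.0292 2.36 0.87 [-3.2  8.2  0.2] 9.1
```

```bash
python3 - <<'E'
from h import *
effector.open_jaws(); p=manip.current_tool_pos()
a,c,_=reading(viewer.get_image("top"),.178); print("after release",a,c)
manip.servo_line([p[0],p[1],.165],vel=.15)
q=quat(np.radians(18.6)); k=jig(.060,0)
manip.move_pose([*k,.165],q); print(manip.current_clock())
manip.servo_line([*k,.098],vel=.1)
effector.close(15); print(manip.current_finger_gap(),manip.current_force(),manip.current_tool_pos(),k,manip.current_clock())
im=viewer.get_image("top"); a,c,r=reading(im,.178); print(a,c)
im2=viewer.get_image("side")
o=np.hstack([cv2.resize(im[135:265,235:410],(525,390)),cv2.resize(r.clip(0,255).astype(np.uint8),(250,390))[...,None].repeat(3,2)])
cv2.imwrite("pics/m3.png",o[:,:,::-1]); cv2.imwrite("pics/side3.png",im2[:,:,::-1])
E
```

```text
after release 3.6587587385959264 0.5744466416014378
12.175
0.02374059171238534 [ 3.59927413  1.16323424 -3.83261722] [ 0.59090993 -0.08952155  0.09810241] [ 0.5898661  -0.08986244] 14.0583
2.181225817527528 0.9815179548588828
```

View pics/m3.png

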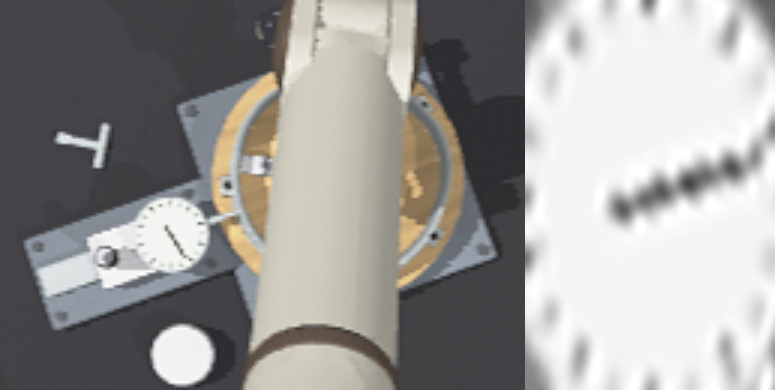

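The crank is held, the dial is unobstructed and the needle reads about 2.2 mm. I'll turn one full revolution in 7.5° steps, with guards on reading and force.

```bash
cat >> h.py <<'E'
A2=np.array([.534,-.109]); R0=.06
def turn(th,z,v):
    t=np.radians(th+18.6); manip.servo_line([*(A2+R0*np.array([np.cos(t),np.sin(t)])),z],vel=v)
def angle():
    p=np.array(manip.current_tool_pos())[:2]-A2; return (np.degrees(np.arctan2(p[1],p[0]))-18.6)%360
E
python3 - <<'E'
from h import *
z=.098; out=[]
for i,th in enumerate(np.arange(0,368,7.5)):
    turn(th,z,.03 if i else .01)
    f=np.array(manip.current_force()); an=angle(); im=viewer.get_image("top"); a,c,r=reading(im,.178); a=(a+1)%10-1
    p=np.array(manip.current_tool_pos())[:2]-A2
    out.append((th,an,a,c)); print(th,round(an,1),"r%.1f"%(1e3*np.hypot(*p)),"rd %.2f c %.2f"%(a,c),np.round(f,1))
    cv2.imwrite(f"pics/s{i:02d}.png",im[:,:,::-1])
    if np.hypot(*f[:2])>25 or (c>.85 and (a>7.3 or a<.4)): print("STOP");break
np.save("scan.npy",out); print(manip.current_clock())
E
```

```text
0.0 0.2 r60.2 rd 2.18 c 0.98 [ 3.   1.8 -0.5]
7.5 7.7 r59.8 rd 2.18 c 0.98 [ 1.9  1.3 -1.3]
15.0 15.4 r59.5 rd 2.18 c 0.98 [-0.6 -0.6  2.3]
22.5 23.0 r59.3 rd 2.18 c 0.98 [-2.5 -0.9  4.7]
30.0 30.2 r59.0 rd 2.18 c 1.00 [-3.5 -4.7  5.3]
37.5 37.4 r58.7 rd 2.33 c 0.99 [-3.2 -4.3  4.2]
45.0 44.9 r58.5 rd 3.23 c 1.00 [-2.9 -5.4  3.6]
52.5 52.3 r58.2 rd 3.81 c 1.00 [-2.6 -6.8  4.3]
60.0 59.9 r58.0 rd 3.89 c 1.00 [-1.6 -6.9  2.4]
67.5 67.4 r57.8 rd 3.49 c 1.00 [-0.6 -7.1  2.5]
75.0 74.9 r57.7 rd 2.68 c 1.00 [-0.9 -7.3  1.3]
82.5 82.2 r57.6 rd 2.21 c 1.00 [ 2.  -8.1 -0.4]
90.0 89.7 r57.5 rd 2.21 c 1.00 [ 2.2 -7.5 -2. ]
97.5 97.0 r57.5 rd 2.21 c 1.00 [ 3.3 -7.9 -2.2]
105.0 104.4 r57.5 rd 2.21 c 1.00 [ 4.1 -7.1 -4.2]
112.5 111.8 r57.6 rd 2.21 c 1.00 [ 4.1 -6.1 -4.2]
120.0 119.1 r57.7 rd 2.20 c 1.00 [ 5.1 -5.  -4.9]
127.5 126.5 r57.8 rd 2.20 c 1.00 [ 5.1 -4.9 -5.5]
135.0 133.9 r57.9 rd 2.20 c 1.00 [ 4.9 -3.  -5.4]
142.5 141.4 r58.2 rd 2.18 c 1.00 [ 5.8 -1.8 -6. ]
150.0 149.2 r58.4 rd 2.18 c 1.00 [ 6.2 -0.7 -4.9]
157.5 157.0 r58.7 rd 2.18 c 1.00 [ 4.9 -1.1 -5.5]
165.0 164.7 r59.1 rd 2.28 c 0.99
[... 662 characters left out ...]
6]
270.0 270.5 r62.5 rd 2.21 c 1.00 [ 3.  -5.7 -0.9]
277.5 278.0 r62.5 rd 2.21 c 1.00 [ 3.3 -5.8 -2.9]
285.0 285.6 r62.5 rd 2.21 c 1.00 [ 4.6 -5.2 -2.5]
292.5 293.1 r62.4 rd 2.21 c 1.00 [ 4.6 -4.9 -1.7]
300.0 300.7 r62.3 rd 2.20 c 1.00 [ 4.7 -4.5 -2.2]
307.5 308.3 r62.1 rd 2.20 c 1.00 [ 4.2 -3.3 -1.7]
315.0 316.0 r62.0 rd 2.20 c 1.00 [ 5.5 -2.9 -3.5]
322.5 323.5 r61.7 rd 2.20 c 1.00 [ 5.7 -2.3 -2.2]
330.0 331.1 r61.4 rd 2.18 c 1.00 [ 4.8 -0.5 -3.7]
337.5 338.6 r61.1 rd 2.18 c 1.00 [ 5.6 -1.  -3.3]
345.0 346.0 r60.8 rd 2.18 c 0.98 [ 5.1  0.6 -1.2]
352.5 353.3 r60.4 rd 2.18 c 0.98 [ 5.   1.2 -1.1]
360.0 0.4 r60.1 rd 2.18 c 0.98 [3.7 1.7 0. ]
367.5 7.9 r59.8 rd 2.18 c 0.98 [2.1 1.9 0.8]
36.9167
```

The carriage is right: about 2.2 mm on sound stretches. There is a lesser bump of 3.9 near 58° and the main one of 6.0 near 193°. I'll go back with the corrected axis and scan finely over the main one.

```bash
sed -i 's/^A2=.*/A2=np.array([.535,-.1113]); R0=.06/' h.py
python3 - <<'E'
from h import *
z=.098; p=np.array(manip.current_tool_pos()); th=angle()+360; print(th)
for t in np.linspace(th,208,14)[1:]:
    turn(t,z,.035)
print(manip.current_clock(),np.round(manip.current_force(),1)); D=[]
def rd():
    a,c,_=reading(viewer.get_image("top"),.178); return a%10,c,angle()
for t in np.arange(207,179,-3.):
    turn(t,z,.015); a,c,an=rd(); D.append((t,an,a)); print(t,round(an,2),round(a,3),round(c,2))
D=np.array(D); m=D[:,2]>D[:,2].max()-.9
for k in(1,2,3):
    if k<3:
        f=np.polyfit(D[m,0]-193,D[m,2],2); pk=193-f[1]/2/f[0]
print("peak",pk,np.polyval(f,pk-193))
for t in (190,200,pk+6,pk): turn(t,z,.02)
print(rd(),manip.current_clock(),np.round(manip.current_force(),1))
E
```

```text
370.2183449241927
43.7333 [-2.2 -2.5  5.5]
207.0 206.89 4.764 0.99
204.0 203.95 5.175 0.99
201.0 200.75 5.56 0.99
198.0 197.74 5.794 1.0
195.0 194.72 5.952 0.99
192.0 191.72 6.034 0.99
189.0 188.69 6.017 0.99
186.0 185.7 5.897 0.99
183.0 182.63 5.685 1.0
180.0 179.65 5.412 1.0
peak 191.1343844360816 6.035549004217947
(np.float64(6.033688121836625), np.float64(0.9931579306456835), np.float64(190.88792267629165)) 49.875 [2.3 0.1 1.1]
```

```bash
python3 - <<'E'
from h import *
effector.open_jaws(); p=manip.current_tool_pos()
print(reading(viewer.get_image("top"),.178)[0]%10)
manip.servo_line([p[0],p[1],.20],vel=.12)
im=viewer.get_image("top"); print(reading(im,.178)[:2],manip.current_clock(),np.round(manip.current_force(),1))
s=viewer.get_image("side")
cv2.imwrite("pics/end.png",np.vstack([im[100:300],s[120:400]])[:,:,::-1])
E
```

```text
6.0334626401683185
(np.float64(-3.9666907544504966), np.float64(0.9922961847373543)) 52.1417 [-0.4  0.7  1. ]
```

View pics/end.png

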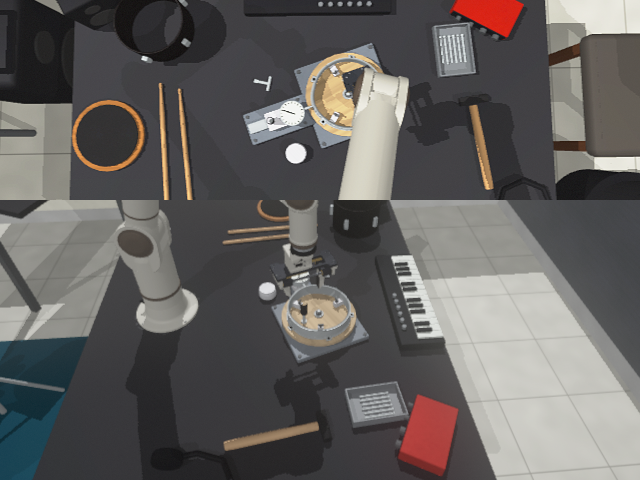

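The final picture shows the gripper lifted clear, the crank free, the dial at 6.03 mm (−3.97 wrapped) and the bystanders where they were.

```bash
python3 -c "
from bench import manip
manip.hand_in(); print(manip.current_clock())"
```

```text
the job is handed in; nothing more can be done
the job is handed in; nothing more can be done
```

The hoop's highest spot is standing under the plunger, and I handed the job in at about 52 s of the 70 s allowed.

- **Indicator:** I slid the carriage in until the needle read 2.36 mm. It settled at about 2.2 mm on sound stretches, so the plunger stayed on the hoop all the way round. The reading never went above 6.04 mm of its 8 mm travel.
- **Finding the high spot:** A full turn by the crank, in 7.5° steps, showed two bumps. The lesser one read 3.9 mm at about 58° of crank angle, and the main one read 6.0 mm at about 191–193°. A finer pass in 3° steps put the peak at about 191° with 6.04 mm.
- **Last checks:** The dial read 6.03 mm after I let go, and the same again with the gripper lifted clear and touching nothing. In the last pictures the loose things I could see were where they had been.
- **Readings that disagreed:**
  - My first estimate of the turning axis was about 2.5 mm off; I corrected it before the fine pass.
  - One reading, taken as I let go of the carriage knob, was unusable (3.66 mm at low confidence), probably because of the hand's shadow. The next clear reading was 2.18 mm, slightly under the 2.36 mm before release.

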